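# Slide the brew scale home under the pour-over stand and tare it

## Robot

A 7-joint arm with a two-finger parallel gripper is mounted at the origin on a cart in front of the work surface, level with it; the furniture and walls round the work are solid. World frame = base frame: x ahead of the robot, y to its left, z up, the work surface at z = 0. Lengths are in m, angles in degrees, forces in N, time in s.
With the tool pointing down it reaches from about 0.425 to 0.95 m from the base axis. Payload 16.7 kg.
Tool frame: the origin (TCP) lies midway between the tips of the shut fingers; the grasp point (between the pads) lies 19 mm behind it; z points along the fingers, y is the line along which they close (so a half turn about z gives the same grasp; the last joint's range is limited). The gripper opens to 94 mm and grips with 3 to 60 N. Pads are 16 mm wide; open, the fingers measure 119 mm over their backs; the gripper's body (75 mm by 177 mm) begins 78 mm behind the grasp point.
Start: joints at [-8.566, 24.414, 4.234, 92.017, -1.954, 63.644, -3.845], TCP at [0.675, -0, 0.205] pointing down, gripper open.
Joint ranges: [-163.25, 163.25], [-28.42, 122.38], [-70.27, 78.77], [12.13, 141.07], [-58.53, 238.53], [9.26, 117.41], [-156.51, 156.51]. Speed limits (degrees/s): [108.29, 108.29, 136.94, 136.94, 172.46, 172.46, 172.46].

## Interface

Orientations are given as a 3x3 rotation matrix whose columns are the frame's x, y, z axes.
In Python, from bench import ctrl, vision gives the robot as it stands. The module is installed in compiled form; this text tells all that it offers.
- The arm moves only by the tool carry_out, never from a script. Its argument "commands" is a list of rows, each a list of 3 entries, a list of its own where there are three numbers: the finger opening in m, from 0 to 0.094, then the shift along the tool's x, y, z in m, then the turn, a rotation vector about the tool's x, y, z in rad. In form: [[hand, [dx, dy, dz], [rx, ry, rz]], ...]. A call has 1 to 5 rows; each row shifts and turns the commanded pose from where the row before left it, along the tool's axes as they then stand; what a row does not reach is not made up. A row lasts 1/10 s, in which the tool goes at most 50 mm and 8.59 degrees, less where a joint would pass 70% of its speed; a pose out of reach is approached as far as the arm can. A call is refused whole if a number of a shift passes 0.05 or a number of a turn 0.15, either way. A call with a gripper value outside its range is refused whole. The fingers move at their own pace and stop on an object; the grip force is fixed at half the most. Time passes only in rows, so rows that do not move let the fingers close. It gives the time, the measured TCP pose, the force, the opening and the grip force at its end, in the units of the state.
- ctrl.read_state(): the state, without advancing time (a new reading comes with each control period).
- vision.get_image(name): name is "scene" or "side" or "wrist"; returns (picture, depth): 480x640x3 uint8, red, green, blue; 480x640 float32, m along the optical axis (not along the pixel's ray), 0 where there is no reading.
- vision.camera_info(name): a dict with "camera_matrix" (3x3 intrinsics, pixels), "world_from_camera" (4x4, takes a point from camera to world coordinates). Camera axes: x right, y down, z forward; pixel columns grow to the right and rows downward; lengths in m; the calibration is good to about 2 mm. A picture is of the moment at which its call begins: read the wrist's pose just before it. camera_info takes no time and is no camera call; for the wrist camera it gives the pose at the moment of the call.
- ctrl.finish_job(): hands the job in; it is judged then, once.
The state is a dict: "t": time; "joints": joint angles; "joint_velocities": joint speeds; "tau": joint torques, N m; "position": TCP position; "ee_rot": TCP orientation; "force": force on the tool from outside, world axes, zero at the start; "ft_torque": the same for the moment, N m; "width": opening from 0.0 (shut) to 1.0 (fully open); "gripper_force": force on a finger pad.
Only numpy, scipy, OpenCV 4.12 (cv2) and the standard library are available. Lean on these libraries where they do the work, as an engineer would, in place of code of your own. Each camera call takes 0.05 s, during which the arm holds its last target. There are 200 camera calls.

## Task

Get the pour-over station ready: with your fingertips push the scale, with the grey carafe riding on it, along the bench between the brew stand's guides until it sits squarely against the two rubber stops at the back and the carafe stands under the dripper. Then gently press the scale's turquoise tare key fully down and let go. Nothing is to be lifted or gripped, do not touch the carafe, and leave the dripper on the stand, the dosing cup and the timer where they are.

Things in the scene. Friction and masses are not known exactly. Their poses are not given: they have to be found in the camera images.
- stand: Pour-over brew stand, fixed: two low black steel guides, a dark wooden beam with two rubber stops at the back, two steel posts and a dark wooden board overhead. Origin on the bench top where the scale's centre must come to rest; +x points into the bay (away from the robot), +y left. Board: underside 104 mm, top 116 mm high, x = -20 to +132 mm, y = +-58 mm, with a 64 mm hole.
- stand_mouth (a point): Middle of the bay's mouth on the bench top, at x = -18 mm in the stand's frame. The guides are slick (PTFE-coated), 20 mm high; the mouth is 178 mm wide at its tips and narrows to 145 mm between two round pins at x = +30 mm; behind them the guides run straight, 149 mm apart, to the beam. The two rubber stops (18 mm across, 90 mm apart, 12 mm above the bench) end at x = +94.5 mm.
- stand_drip (a point): Centre of the hole in the stand's top board, 36 mm behind the stand's origin (+x): the vertical line under the dripper on which the carafe must end.
- scale: Loose black coffee scale 138 x 190 x 26 mm, 0.37-0.6 kg. Origin: centre of underside. +y: the long way, from the display end (facing the robot) to the platform end, which enters the bay first; home, +y lies along the stand's +x and +x along the stand's -y. Contact: base x = +-68, y = +-94 mm, 17 mm high; platform to 26 mm, y = -38 to +90 mm. Slides under 3-12 N, carafe included.
- tare_top (a point): Centre of the top of the turquoise tare key on the scale's display strip, at x = -47, y = -80 mm in the scale's frame; the key measures 20 x 16 mm and its top stands 23.5 mm above the bench. Pressed straight down.
- tare (a joint): Travel of the tare key: 0 up, 0.003 m fully down; a spring returns it; about 3.5 N pushes it to the bottom.
- carafe: Grey round carafe, 110 mm across, 57 mm high, 0.22 to 0.4 kg, loose on the scale's platform, rim 83 mm above the bench. Origin in its underside, 18 mm from the round body's axis towards the handle, which points along its own +y (towards the robot's right), reaches 89 mm from the axis and stays above the scale's outline. Not to be touched.
- carafe_axis (a point): Centre of the round carafe body's underside. About 36 mm along the scale's +y from the scale's origin.
- dripper: Black cone dripper, 115 mm across with a handle to the right, 58 mm high, standing loose on the stand's top board (its top 174 mm above the bench). Leave alone.
- dosing_cup: Small steel dosing cup with ground coffee, 60 mm across, 48 mm high, right of the stand. Origin: centre of underside. Leave alone.
- timer: White brew timer lying flat left of the stand, 56 x 100 x 17 mm. Origin: centre of underside. Leave alone.
There are look-alikes about, which are no part of the job. There is more than one size of the scale; the one meant has the size given above.

How it is judged (in metres and radians):
On the way, in this order (a step that is already met when the one before it is completed fails the run):
1. The scale is home in the bay, square against the stops, the key not pressed (x of scale in the frame of stand above -0.005 m and y of scale in the frame of stand between -0.007 and 0.007 m and angle between the y axis of scale and the x axis of stand, either way round below 0.05 rad and value of joint tare below 0.001 m), for 0.2 s.
2. The tare key is fully down while the scale is home (x of scale in the frame of stand above -0.005 m and y of scale in the frame of stand between -0.007 and 0.007 m and angle between the y axis of scale and the x axis of stand, either way round below 0.05 rad and value of joint tare above 0.002 m), for 0.1 s.
At the end, for the whole second after the job is handed in: The scale is at rest in the bay: within 5 mm of the rubber stops, within 7 mm of the middle and within 3 degrees of straight; the carafe stands upright on it with its axis within 15 mm of the dripper's line; the tare key has been fully down (over 2 mm of 3) while the scale was home and is up again (all of step 1 and horizontal distance between carafe_axis and stand_drip below 0.015 m and angle between carafe's own z axis and vertical below 0.05 rad and z of carafe in the frame of scale between 0.022 and 0.03 m and height (world z) of scale below 0.004 m and linear speed of each of scale, carafe below 0.01 m/s); the robot touches nothing.
It fails at once if The scale is lifted off the bench or tipped (over 6 mm or 6 degrees) (height (world z) of scale above 0.006 m or angle between scale's own z axis and vertical above 0.1 rad).
It fails at once if The robot touches the carafe (contact force between any of the arm, the fingers and carafe above 0.5 N).
It fails at once if The carafe tips (over 11 degrees) (angle between carafe's own z axis and vertical above 0.2 rad).
It fails at once if The key is pressed with more than 35 N (contact force between the fingers and tare above 35 N).
It fails at once if The dripper, dosing cup or timer is moved more than 10 mm (distance of any of dripper, dosing_cup, timer from where it was at the start of the episode above 0.01 m).
It also fails if it takes over 72 s, if anything falls off the work surface, if the arm or the gripper's body presses on something with over 40 N, if the wrist force passes 120 N, or if a joint passes its speed limit or range.

## Working session

There is one attempt and no reset: what is moved stays moved. The work goes in short steps, Python scripts to look and compute and a tool call to move; the robot and the scene stay as the last step left them, time stands still between calls to the robot, and variables do not carry over. Pictures are saved under pics/ and viewed, at most 10 in all, crops included, and the job is handed in when it is done.

Besides the shell and the picture viewer there is one more tool, called after "Request:" by a JSON object that holds its "name" and its "arguments". carry_out: Moves the arm, as the interface text tells. Its arguments: {"type":"object","properties":{"commands":{"type":"array"}},"required":["commands"]}

```bash
mkdir -p pics; cat > h.py <<'E'
import numpy as np, cv2
from bench import ctrl, vision
def grab(n):
    i=vision.camera_info(n); p,d=vision.get_image(n); return p,d,np.array(i["camera_matrix"]),np.array(i["world_from_camera"])
def ray(px,K,T,z):
    px=np.atleast_2d(px).astype(float)
    r=(np.c_[px,np.ones(len(px))]@np.linalg.inv(K).T)@T[:3,:3].T
    o=T[:3,3]; return o+r*((z-o[2])/r[:,2])[:,None]
def cloud(d,K,T):
    v,u=np.mgrid[:480,:640]; P=np.stack([(u-K[0,2])/K[0,0]*d,(v-K[1,2])/K[1,1]*d,d],-1)
    return P@T[:3,:3].T+T[:3,3]
def save(n,p): cv2.imwrite(f"pics/{n}.png",p[:,:,::-1])
E
python3 - <<'E'
from h import *
for n in ("scene","side","wrist"):
    p,d,K,T=grab(n); save(n+"0",p); np.savez(f"{n}0.npz",p=p,d=d,K=K,T=T); print(n,K[0,0],T.round(3).tolist())
s=ctrl.read_state(); print(s["t"],s["position"],s["ee_rot"],s["force"])
E
```

```text
scene 614.1814106206873 [[-0.785, -0.339, 0.518, 0.007], [-0.619, 0.433, -0.655, 0.761], [-0.003, -0.835, -0.55, 0.702], [0.0, 0.0, 0.0, 1.0]]
side 496.54912712864325 [[-1.0, -0.014, 0.001, 0.581], [-0.009, 0.585, -0.811, 0.734], [0.011, -0.811, -0.585, 0.606], [0.0, 0.0, 0.0, 1.0]]
wrist 428.58486178150673 [[1.0, -0.0, -0.001, 0.675], [-0.0, -0.972, -0.233, 0.066], [-0.001, 0.233, -0.972, 0.384], [0.0, 0.0, 0.0, 1.0]]
0.15 [ 6.74675971e-01 -3.67303217e-05  2.04934443e-01] [[ 4.32640191e-05  9.99999510e-01 -9.89458838e-04]
 [ 9.99999997e-01 -4.33334266e-05 -7.01255989e-05]
 [-7.01684411e-05 -9.89455801e-04 -9.99999508e-01]] [ 0.3130895   0.70887289 -0.83232608]
```

View pics/scene0.png

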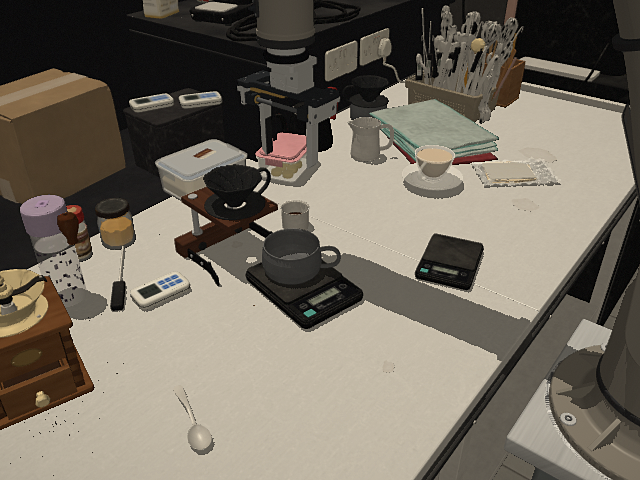

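View pics/side0.png

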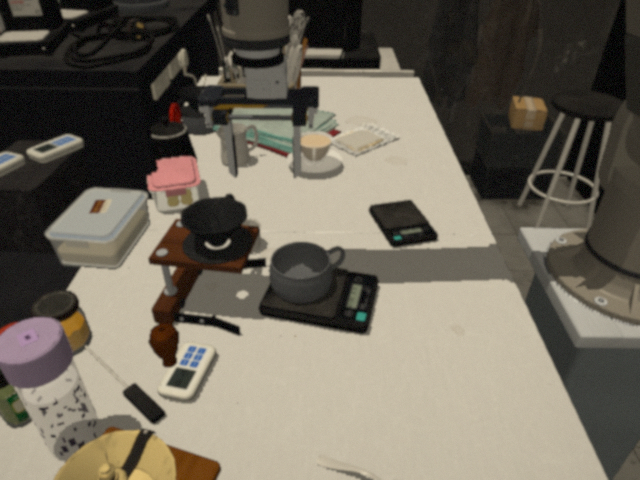

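View pics/wrist0.png

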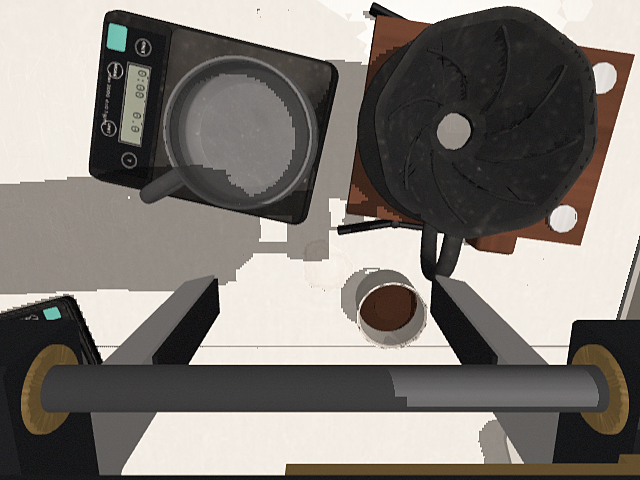

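The wrist view shows the target scale at (90–340, 10–225) with the carafe on it and its turquoise key at (117,37). The board is at (345–635, 10–245). The smaller look-alike scale sits bottom-left at (40,315), which is (450,262) in the scene view. It carries no carafe and is visibly smaller, so the one with the carafe fits. I'll measure sizes to confirm.

```bash
python3 - <<'E'
from h import *
f=np.load("wrist0.npz"); p,d,K,T=f["p"],f["d"],f["K"],f["T"]
P=cloud(d,K,T); hsv=cv2.cvtColor(p,cv2.COLOR_RGB2HSV)
Z=P[...,2]
def big(m):
    n,l,s,c=cv2.connectedComponentsWithStats(m.astype(np.uint8)); i=1+np.argmax(s[1:,4]); return l==i
def rect(m,n):
    pts=P[m][:,:2]; r=cv2.minAreaRect((pts*1000).astype(np.float32)); print(n,m.sum(),r,cv2.boxPoints(r).round(0).tolist())
gray=p.max(2)
U=np.mgrid[:480,:640]
left=(U[1]<345)&(U[0]<240)
m=left&(Z>0.008)&(Z<0.032)&(d>0); rect(big(m),"scale")
m=left&(Z>0.022)&(Z<0.032); rect(big(m),"plat")
m=left&(Z>0.078)&(Z<0.09); rect(big(m),"rim")
m=(U[1]>340)&(Z>0.108)&(Z<0.124)&(U[0]<260); rect(big(m),"board all"); print(np.median(Z[m]))
m2=m&(hsv[...,1]>100)&(hsv[...,2]>50); rect(big(m2),"board brown")
t=(hsv[...,0]>75)&(hsv[...,0]<100)&(hsv[...,1]>80)&(U[0]<240); t=big(t); uv=np.argwhere(t)[:,::-1].mean(0); print("key",uv,ray(uv,K,T,.0235))
# stand via hole pixels (pin tops white discs) and guides
g=(Z>0.012)&(Z<0.028)&(U[1]>335)&(U[0]<260)&(gray<80); 
n,l,s,c=cv2.connectedComponentsWithStats(g.astype(np.uint8))
for i in range(1,n):
    if s[i,4]>30: q=P[l==i]; print("guide",s[i],c[i].round(),q.min(0).round(3),q.max(0).round(3))
o=p.copy(); o=cv2.resize(p[0:260,60:460],(800,520)); save("crop1",o)
E
```

```text
scale 19707 ((580.511474609375, 79.16690063476562), (138.0329132080078, 188.84014892578125), 76.89155578613281) [[473.0, 33.0], [657.0, -9.0], [688.0, 125.0], [504.0, 168.0]]
plat 13826 ((579.4923706054688, 80.23609924316406), (130.67657470703125, 181.77304077148438), 77.04088592529297) [[476.0, 37.0], [653.0, -4.0], [683.0, 124.0], [506.0, 164.0]]
rim 3297 ((607.1594848632812, 69.56940460205078), (102.19747924804688, 117.45716857910156), 84.54377746582031) [[544.0, 24.0], [661.0, 13.0], [670.0, 115.0], [554.0, 126.0]]
board all 6256 ((722.387451171875, 71.55419921875), (123.20570373535156, 56.88677978515625), 84.18212127685547) [[688.0, 13.0], [744.0, 7.0], [757.0, 130.0], [700.0, 136.0]]
0.11625095761881765
board brown 4437 ((820.70263671875, 60.57946014404297), (116.5445785522461, 54.67206573486328), 81.64103698730469) [[785.0, 7.0], [839.0, -1.0], [856.0, 114.0], [802.0, 122.0]]
key [116.45148515  36.94455446] [[0.51314887 0.14360594 0.0235    ]]
guide [370   3  37  17 227] [384.  11.] [0.71  0.157 0.012] [0.738 0.169 0.022]
guide [336  69   3  19  34] [337.  77.] [0.684 0.108 0.013] [0.686 0.122 0.02 ]
guide [338 220  85  15 499] [379. 226.] [ 0.686 -0.014  0.012] [ 0.759 -0.002  0.024]
guide [468 239   8   8  43] [471. 242.] [ 0.802 -0.024  0.012] [ 0.803 -0.017  0.028]
```

View pics/crop1.png

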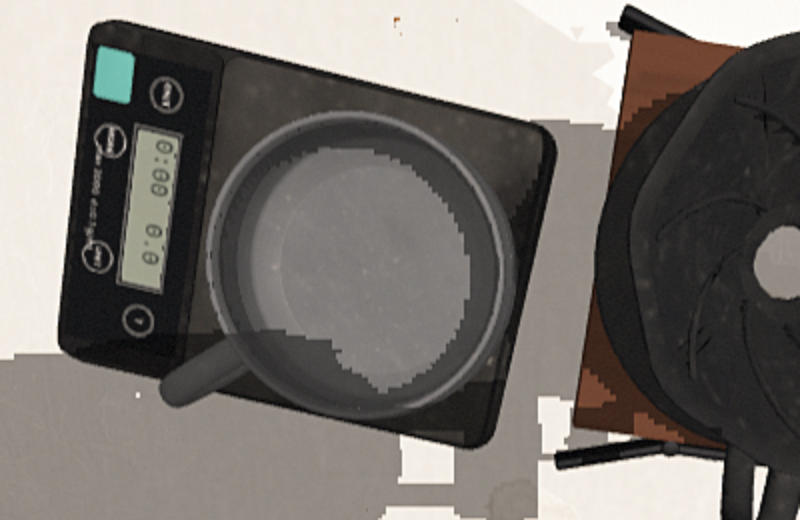

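The enlarged crop confirms that the scale with the carafe measures 138 x 189 mm, with the key at crop (114,75). The carafe handle at crop (165,390) points to the right and toward the robot. The guide tips are at crop (625,12) and (560,460). Next I get the stand pose from the board corners.

```bash
python3 - <<'E'
from h import *
f=np.load("wrist0.npz"); p,d,K,T=f["p"],f["d"],f["K"],f["T"]
P=cloud(d,K,T); hsv=cv2.cvtColor(p,cv2.COLOR_RGB2HSV); Z=P[...,2]; U=np.mgrid[:480,:640]
m=(U[1]>340)&(Z>0.110)&(Z<0.122)&(U[0]<260)&(hsv[...,1]>90)
r=cv2.minAreaRect((P[m][:,:2]*1000).astype(np.float32)); print(r); b=cv2.boxPoints(r); print(b)
w,h=r[1]
c=b[np.argsort(b[:,0])]; near=c[:2].mean(0); far=c[2:].mean(0); ax=(far-near)/np.linalg.norm(far-near); th=np.degrees(np.arctan2(ax[1],ax[0]))
o=(near+20*ax+far-132*ax)/2; print("stand",o,th,"len",np.linalg.norm(far-near))
print("corners px", ray([[376.5,14],[346,213.5],[635,55],[582,245]],K,T,.116)*1000)
# hole centre and guide tips, cup
print("guide tips",ray([[369,6],[339,231]],K,T,.02)*1000)
R=np.array([[ax[0],-ax[1]],[ax[1],ax[0]]])
sc=np.array([580.5,79.2]); print("scale in stand",R.T@(sc-o),"rel angle",-13.1-th)
print("tips in stand",(ray([[369,6],[339,231]],K,T,.02)[:,:2]*1000-o)@R)
E
```

```text
((771.1954345703125, 67.56205749511719), (116.37342834472656, 154.4688720703125), 82.11994171142578)
[[ 6.86712952e+02  2.05136070e+01]
 [ 8.39723206e+02 -6.64039612e-01]
 [ 8.55677917e+02  1.14610504e+02]
 [ 7.02667664e+02  1.35788147e+02]]
stand [715.72424  75.23964] -7.880058 len 154.46887
corners px [[7.04317032e+02 1.35698280e+02 1.16000000e+02]
 [6.88232741e+02 2.06556564e+01 1.16000000e+02]
 [8.55129468e+02 1.13845895e+02 1.16000000e+02]
 [8.40215019e+02 1.13803834e-01 1.16000000e+02]]
guide tips [[708.89457618 166.21746774  20.        ]
 [687.0827752  -11.06064985  20.        ]]
scale in stand [-134.49031139  -14.6162492 ] rel angle -5.2199426
tips in stand [[-19.23821536  89.18239666]
 [-16.5392621  -89.41211097]]
```

Request:
{"name": "carry_out", "arguments": {"commands": [[0, [-0.009, -0.031, 0], [0, 0, 0]], [0, [-0.009, -0.031, 0], [0, 0, 0]], [0, [-0.0094, -0.0315, 0], [0, 0, 0]], [0, [0, 0, 0], [0, 0, -0.143]], [0, [0, 0, 0], [0, 0, -0.143]]]}}

```text
t: 0.65
position: [0.5807, -0.0277, 0.2058]
ee_rot: [[-0.287, 0.958, 0.0], [0.958, 0.287, -0.0], [-0.0, 0.0, -1.0]]
force: [0.5, 0.2, 0.5]
width: 0.613
gripper_force: 0.0
```

Request:
{"name": "carry_out", "arguments": {"commands": [[0, [0, 0, 0], [0, 0, -0.143]], [0, [0, 0, 0], [0, 0, -0.143]], [0, [0, 0, 0], [0, 0, -0.143]], [0, [0, 0, 0], [0, 0, -0.143]], [0, [0, 0, 0], [0, 0, -0.143]]]}}

```text
t: 1.15
position: [0.5813, -0.0274, 0.2053]
ee_rot: [[-0.845, 0.535, -0.0], [0.535, 0.845, 0.0], [0.0, -0.0, -1.0]]
force: [0.5, -0.7, -0.1]
width: 0.188
gripper_force: 0.0
```

Request:
{"name": "carry_out", "arguments": {"commands": [[0, [0, 0, 0], [0, 0, -0.143]], [0, [0, 0, 0], [0, 0, -0.143]], [0, [0, 0, 0], [0, 0, -0.143]], [0, [0, 0, 0], [0, 0, 0]], [0, [0, 0, 0], [0, 0, 0]]]}}

```text
t: 1.65
position: [0.5814, -0.0276, 0.2053]
ee_rot: [[-0.989, 0.145, -0.0], [0.145, 0.989, 0.0], [0.0, 0.0, -1.0]]
force: [-0.1, -0.4, -0.1]
width: 0.0
gripper_force: 0.0
```

```bash
cat >> h.py <<'E'
O=np.array([715.7,75.2]); TH=np.radians(-7.9); RS=np.array([[np.cos(TH),-np.sin(TH)],[np.sin(TH),np.cos(TH)]])
def st(w): return (np.atleast_2d(w)[:,:2]*1000-O)@RS
def tool():
    s=ctrl.read_state(); R=np.array(s["ee_rot"]); 
    print("t",round(s["t"],2),"pos",np.round(s["position"],4),"stand mm",st(s["position"]).round(1),"tool-y angle rel stand+90:",round(np.degrees(np.arctan2(R[1,1],R[0,1]))-90+7.9,2),"zax",R[:,2].round(3),"F",np.round(s["force"],1),"w",round(s["width"],3)); return s
E
python3 -c "
from h import *
s=tool(); p,d,K,T=grab('wrist'); save('wrist1',p); print(np.round(s['joints'],1))"
```

```text
t 1.65 pos [ 0.5814 -0.0276  0.2053] stand mm [[-118.9 -120.3]] tool-y angle rel stand+90: -0.44 zax [-0.  0. -1.] F [-0.1 -0.4 -0.1] w 0.0
[  3.4  16.1  -8.4 103.7   2.7  60.3  75.6]
```

View pics/wrist1.png

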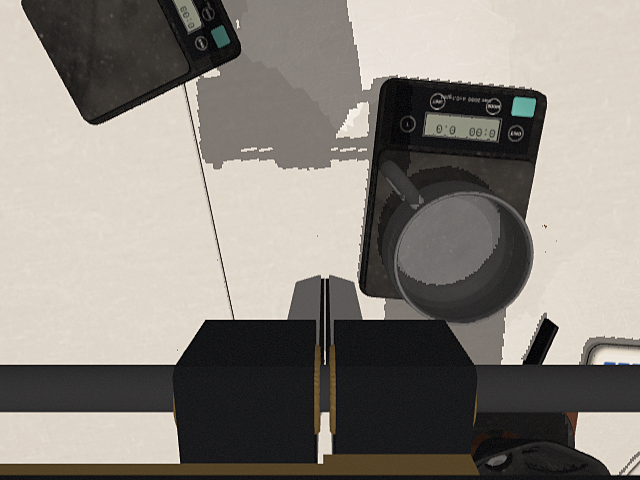

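Request:
{"name": "carry_out", "arguments": {"commands": [[0, [0, 0, 0.04], [0, 0, 0]], [0, [0, 0, 0.045], [0, 0, 0]], [0, [0, 0, 0.045], [0, 0, 0]], [0, [0, 0, 0.04], [0, 0, 0]], [0, [0, 0.003, 0.023], [0, 0, 0]]]}}

```text
t: 2.2
position: [0.5802, -0.0248, 0.0094]
ee_rot: [[-0.99, 0.144, -0.003], [0.144, 0.99, -0.0], [0.003, -0.001, -1.0]]
force: [0.8, 0.7, 0.3]
width: 0.005
gripper_force: 0.0
```

Request:
{"name": "carry_out", "arguments": {"commands": [[0, [0, 0.006, 0], [0, 0, 0]], [0, [0, 0.006, 0], [0, 0, 0]], [0, [0, 0.006, 0], [0, 0, 0]], [0, [0, 0.005, 0], [0, 0, 0]], [0, [0, 0.004, 0], [0, 0, 0]]]}}

```text
t: 2.7
position: [0.5865, 0.0024, 0.0137]
ee_rot: [[-0.99, 0.141, 0.002], [0.141, 0.99, -0.0], [-0.002, -0.0, -1.0]]
force: [-0.4, -5.7, 2.2]
width: 0.006
gripper_force: 2.4
```

Request:
{"name": "carry_out", "arguments": {"commands": [[0, [0, 0.003, 0], [0, 0, 0]], [0, [0, 0.003, 0], [0, 0, 0]], [0, [0, 0.002, 0], [0, 0, 0]], [0, [0, 0.001, 0], [0, 0, 0]], [0, [0, 0, 0], [0, 0, 0]]]}}

```text
t: 3.2
position: [0.5869, 0.0113, 0.0124]
ee_rot: [[-0.99, 0.14, -0.0], [0.14, 0.99, 0.0], [0.0, 0.0, -1.0]]
force: [0.6, -2.6, 3.0]
width: 0.002
gripper_force: 1.6
```

```bash
cat >> h.py <<'E'
def scale(n="side"):
    """scale pose from turquoise key (pixel ray) and base/platform outline by depth"""
    p,d,K,T=grab(n); P=cloud(d,K,T); hsv=cv2.cvtColor(p,cv2.COLOR_RGB2HSV)
    S=(P[...,:2]*1000-O)@RS; Z=P[...,2]
    m=(hsv[...,0]>75)&(hsv[...,0]<100)&(hsv[...,1]>80)&(hsv[...,2]>60)&(abs(S[...,1])<110)&(S[...,0]<-60)&(S[...,0]>-260)&(Z<.05)
    uv=np.argwhere(m)[:,::-1].mean(0); k=st(ray(uv,K,T,.0235))[0]
    q=(d>0)&(Z>.0205)&(Z<.031)&(abs(S[...,1])<120)&(S[...,0]<0)&(S[...,0]>-240)&(p.max(2)<110)
    nn,l,s,c=cv2.connectedComponentsWithStats(q.astype(np.uint8)); b=l==1+np.argmax(s[1:,4])
    r=cv2.minAreaRect(S[b].astype(np.float32)); 
    print(n,"key",k.round(1),"rect",np.round(r[0],1),np.round(r[1],1),round(r[2],2)); return p
E
python3 -c "
from h import *
tool(); scale('wrist'); save('side2',scale('side')); scale('scene')"
```

```text
t 3.2 pos [0.5869 0.0113 0.0124] stand mm [[-118.8  -81. ]] tool-y angle rel stand+90: -0.17 zax [-0.  0. -1.] F [ 0.6 -2.6  3. ] w 0.002
wrist key [nan nan] rect [-169.8  -11.4] [115.5 119.7] 86.76
side key [-213.7   46.4] rect [-136.5   -2.6] [137.3 186.5] 86.62
scene key [-214.1   47.8] rect [-139.4   -2.6] [135.7 185.6] 86.6h.py:23: RuntimeWarning: Mean of empty slice.
  uv=np.argwhere(m)[:,::-1].mean(0); k=st(ray(uv,K,T,.0235))[0]
  ret = um.true_divide(
```

View pics/side2.png

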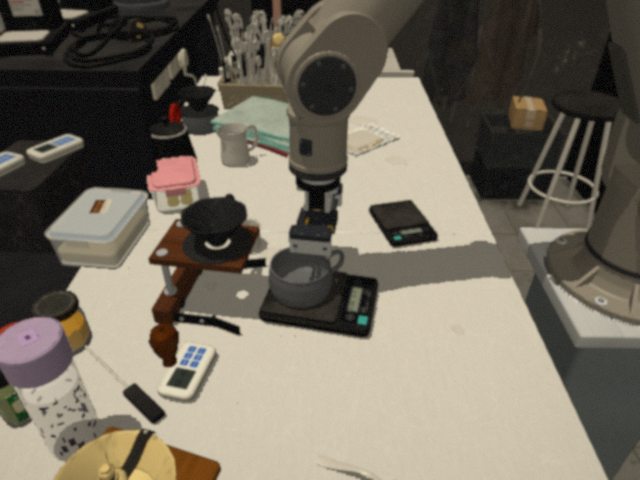

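Request:
{"name": "carry_out", "arguments": {"commands": [[0, [0, -0.012, 0], [0, 0, 0]], [0, [0, -0.006, -0.03], [0, 0, 0]], [0, [0, 0, -0.05], [0, 0, 0]], [0.09, [0, 0, -0.05], [0, 0, 0]], [0.09, [0.03, 0, -0.01], [0, 0, 0]]]}}

```text
t: 3.85
position: [0.5588, -0.0029, 0.1576]
ee_rot: [[-0.99, 0.141, 0.008], [0.141, 0.99, 0.001], [-0.008, 0.002, -1.0]]
force: [0.6, 0.1, -0.1]
width: 0.138
gripper_force: 0.0
```

Request:
{"name": "carry_out", "arguments": {"commands": [[0.09, [0.037, 0.033, 0], [0, 0, 0]], [0.09, [0.037, 0.033, 0], [0, 0, 0]], [0.09, [0.035, 0.033, 0], [0, 0, 0]], [0.09, [0, 0, 0], [0, 0, 0]], [0.09, [0, 0, 0], [0, 0, 0]]]}}

```text
t: 4.35
position: [0.4602, 0.1112, 0.1527]
ee_rot: [[-0.99, 0.138, 0.0], [0.138, 0.99, 0.0], [-0.0, 0.0, -1.0]]
force: [0.7, -0.0, 0.1]
width: 0.564
gripper_force: 0.0
```

```bash
python3 -c "
from h import *
tool(); scale('wrist');scale('side')"
```

```text
t 4.35 pos [0.4602 0.1112 0.1527] stand mm [[-258.     0.6]] tool-y angle rel stand+90: -0.05 zax [ 0.  0. -1.] F [ 0.7 -0.   0.1] w 0.564
wrist key [-214.1   41.8] rect [-192.3   -2.2] [124.9  80.2] 89.71
side key [-213.8   46.3] rect [-136.6   -2.7] [136.4 186.3] 86.3
```

Request:
{"name": "carry_out", "arguments": {"commands": [[0.09, [0, 0, 0.045], [0, 0, 0]], [0.09, [0, 0, 0.045], [0, 0, 0]], [0.09, [0, 0, 0.04], [0, 0, 0]], [0.09, [0, 0, 0.011], [0, 0, 0]], [0.09, [-0.004, 0, 0], [0, 0, 0]]]}}

```text
t: 4.95
position: [0.4639, 0.1094, 0.0104]
ee_rot: [[-0.99, 0.141, -0.003], [0.141, 0.99, -0.001], [0.003, -0.002, -1.0]]
force: [0.4, 0.3, 0.4]
width: 0.955
gripper_force: 0.0
```

Request:
{"name": "carry_out", "arguments": {"commands": [[0.09, [-0.005, 0, 0], [0, 0, 0]], [0.09, [-0.005, 0, 0], [0, 0, 0]], [0.09, [-0.005, 0, 0], [0, 0, 0]], [0.09, [-0.005, 0, 0], [0, 0, 0]], [0.09, [-0.004, 0, 0], [0, 0, 0]]]}}

```text
t: 5.45
position: [0.4889, 0.1067, 0.0122]
ee_rot: [[-0.99, 0.141, 0.0], [0.141, 0.99, -0.0], [-0.0, -0.0, -1.0]]
force: [-5.4, -1.1, 3.2]
width: 0.956
gripper_force: 2.3
```

Request:
{"name": "carry_out", "arguments": {"commands": [[0.09, [-0.005, 0, 0], [0, 0, 0]], [0.09, [-0.005, 0, 0], [0, 0, 0]], [0.09, [-0.005, 0, 0], [0, 0, 0]], [0.09, [-0.005, 0, 0], [0, 0, 0]], [0.09, [-0.004, 0, 0], [0, 0, 0]]]}}

```text
t: 5.95
position: [0.5125, 0.1038, 0.0119]
ee_rot: [[-0.99, 0.14, 0.0], [0.14, 0.99, 0.0], [-0.0, 0.0, -1.0]]
force: [-5.5, 0.8, 4.1]
width: 0.959
gripper_force: 2.6
```

```bash
python3 -c "
from h import *
tool(); scale('side'); scale('scene')"
```

```text
t 5.95 pos [0.5125 0.1038 0.0119] stand mm [[-205.2    0.4]] tool-y angle rel stand+90: -0.15 zax [ 0.  0. -1.] F [-5.5  0.8  4.1] w 0.959
side key [-181.2   46.1] rect [-102.4    1.9] [135.8 188.3] 89.8
scene key [-179.7   50.3] rect [-112.3   38.1] [206.5  61.8] 0.19
```

Request:
{"name": "carry_out", "arguments": {"commands": [[0.09, [-0.005, 0, 0], [0, 0, 0]], [0.09, [-0.005, 0, 0], [0, 0, 0]], [0.09, [-0.005, 0, 0], [0, 0, 0]], [0.09, [-0.005, 0, 0], [0, 0, 0]], [0.09, [-0.005, 0, 0], [0, 0, 0]]]}}

```text
t: 6.55
position: [0.5368, 0.1002, 0.0116]
ee_rot: [[-0.99, 0.14, -0.001], [0.14, 0.99, -0.0], [0.001, -0.0, -1.0]]
force: [-5.9, 0.1, 4.3]
width: 0.958
gripper_force: 2.7
```

Request:
{"name": "carry_out", "arguments": {"commands": [[0.09, [-0.005, 0, 0], [0, 0, 0]], [0.09, [-0.005, 0, 0], [0, 0, 0]], [0.09, [-0.005, 0, 0], [0, 0, 0]], [0.09, [-0.005, 0, 0], [0, 0, 0]], [0.09, [-0.005, 0, 0], [0, 0, 0]]]}}

```text
t: 7.05
position: [0.5616, 0.0967, 0.0116]
ee_rot: [[-0.99, 0.14, -0.001], [0.14, 0.99, 0.0], [0.001, -0.0, -1.0]]
force: [-5.8, -0.1, 5.6]
width: 0.956
gripper_force: 2.7
```

```bash
python3 -c "
from h import *
tool(); save('side3',scale('side')); scale('wrist')"
```

```text
t 7.05 pos [0.5616 0.0967 0.0116] stand mm [[-1.556e+02  1.000e-01]] tool-y angle rel stand+90: -0.16 zax [-0.001  0.    -1.   ] F [-5.8 -0.1  5.6] w 0.956
side key [-131.5   45.9] rect [-74.8   1.8] [134.4 148.5] 89.61
wrist key [-132.4   45.1] rect [-88.9   0.2] [ 31.5 133. ] 0.16
```

Request:
{"name": "carry_out", "arguments": {"commands": [[0.09, [-0.005, 0, 0], [0, 0, 0]], [0.09, [-0.005, 0, 0], [0, 0, 0]], [0.09, [-0.005, 0, 0], [0, 0, 0]], [0.09, [-0.005, 0, 0], [0, 0, 0]], [0.09, [-0.005, 0, 0], [0, 0, 0]]]}}

```text
t: 7.65
position: [0.5867, 0.0931, 0.0115]
ee_rot: [[-0.99, 0.14, -0.0], [0.14, 0.99, 0.0], [0.0, -0.0, -1.0]]
force: [-5.5, 1.0, 3.3]
width: 0.96
gripper_force: 2.6
```

Request:
{"name": "carry_out", "arguments": {"commands": [[0.09, [-0.005, 0, 0], [0, 0, 0]], [0.09, [-0.005, 0, 0], [0, 0, 0]], [0.09, [-0.004, 0, 0], [0, 0, 0]], [0.09, [-0.004, 0, 0], [0, 0, 0]], [0.09, [-0.003, 0, 0], [0, 0, 0]]]}}

```text
t: 8.15
position: [0.6075, 0.0901, 0.0115]
ee_rot: [[-0.99, 0.14, -0.0], [0.14, 0.99, 0.0], [0.0, 0.0, -1.0]]
force: [-5.7, 0.0, 3.3]
width: 0.96
gripper_force: 2.6
```

Request:
{"name": "carry_out", "arguments": {"commands": [[0.09, [-0.002, 0, 0], [0, 0, 0]], [0.09, [-0.002, 0, 0], [0, 0, 0]], [0.09, [-0.001, 0, 0], [0, 0, 0]]]}}

```text
t: 8.45
position: [0.6123, 0.0894, 0.0114]
ee_rot: [[-0.99, 0.14, -0.0], [0.14, 0.99, 0.0], [0.0, 0.0, -1.0]]
force: [-5.7, 0.4, 3.0]
width: 0.956
gripper_force: 2.5
```

```bash
python3 -c "
from h import *
tool(); save('side4',scale('side')); save('wrist4',scale('wrist'))"
```

```text
t 8.45 pos [0.6123 0.0894 0.0114] stand mm [[-104.4   -0.2]] tool-y angle rel stand+90: -0.17 zax [-0.  0. -1.] F [-5.7  0.4  3. ] w 0.956
side key [-80.1  45.6] rect [-50.7   3.3] [132.7  98. ] 88.4
wrist key [-82.1  44.9] rect [-38.7  -0.1] [ 31.5 132.5] 0.51
```

Request:
{"name": "carry_out", "arguments": {"commands": [[0.09, [-0.001, 0, 0], [0, 0, 0]], [0.09, [-0.001, 0, 0], [0, 0, 0]], [0.09, [-0.001, 0, 0], [0, 0, 0]]]}}

```text
t: 8.85
position: [0.6129, 0.0893, 0.0112]
ee_rot: [[-0.99, 0.14, -0.004], [0.14, 0.99, -0.0], [0.004, -0.001, -1.0]]
force: [-19.8, 3.2, 15.1]
width: 0.959
gripper_force: 10.2
```

Request:
{"name": "carry_out", "arguments": {"commands": [[0.09, [-0.001, 0, 0], [0, 0, 0]], [0.09, [-0.001, 0, 0], [0, 0, 0]]]}}

```text
t: 9.05
position: [0.6131, 0.0893, 0.0109]
ee_rot: [[-0.99, 0.14, -0.007], [0.14, 0.99, -0.001], [0.007, -0.002, -1.0]]
force: [-28.6, 3.2, 22.3]
width: 0.955
gripper_force: 15.0
```

Request:
{"name": "carry_out", "arguments": {"commands": [[0.09, [0.005, 0, 0], [0, 0, 0]], [0.09, [0.01, 0, 0], [0, 0, 0]], [0.09, [0.015, 0, 0], [0, 0, 0]], [0, [0, 0, -0.03], [0, 0, 0]], [0, [0, 0, -0.035], [0, 0, 0]]]}}

```text
t: 9.55
position: [0.5863, 0.0928, 0.0763]
ee_rot: [[-0.99, 0.14, -0.002], [0.14, 0.99, -0.0], [0.002, -0.001, -1.0]]
force: [0.8, 0.8, 0.4]
width: 0.822
gripper_force: 0.0
```

Request:
{"name": "carry_out", "arguments": {"commands": [[0, [0, 0, -0.02], [0, 0, 0]], [0, [0, 0.02, 0], [0, 0, 0]], [0, [0, 0.02, 0], [0, 0, 0]], [0, [0, 0, 0], [0, 0, 0]], [0, [0, 0, 0], [0, 0, 0]]]}}

```text
t: 10.05
position: [0.593, 0.1326, 0.0965]
ee_rot: [[-0.99, 0.14, 0.001], [0.14, 0.99, -0.0], [-0.001, 0.0, -1.0]]
force: [-0.9, -0.4, 0.2]
width: 0.4
gripper_force: 0.0
```

Request:
{"name": "carry_out", "arguments": {"commands": [[0, [0, 0, 0], [0, 0, 0]], [0, [0, 0, 0], [0, 0, 0]], [0, [0, 0, 0], [0, 0, 0]]]}}

```text
t: 10.35
position: [0.593, 0.1319, 0.0964]
ee_rot: [[-0.99, 0.141, -0.0], [0.141, 0.99, -0.0], [0.0, -0.0, -1.0]]
force: [-0.3, 0.6, 0.3]
width: 0.143
gripper_force: 0.0
```

```bash
python3 -c "
from h import *
tool(); scale('side'); scale('scene'); save('wrist5',scale('wrist'))"
```

```text
t 10.35 pos [0.593  0.1319 0.0964] stand mm [[-129.3   39.3]] tool-y angle rel stand+90: -0.22 zax [-0. -0. -1.] F [-0.3  0.6  0.3] w 0.143
side key [-79.9  45.7] rect [-48.4   1.5] [135.1  93.3] 87.79
scene key [-80.7  46.6] rect [-47.9   1. ] [134.5  95.1] 89.7
wrist key [-80.   40.3] rect [-87.  -30.6] [27.8 83.4] 18.64
```

View pics/wrist5.png

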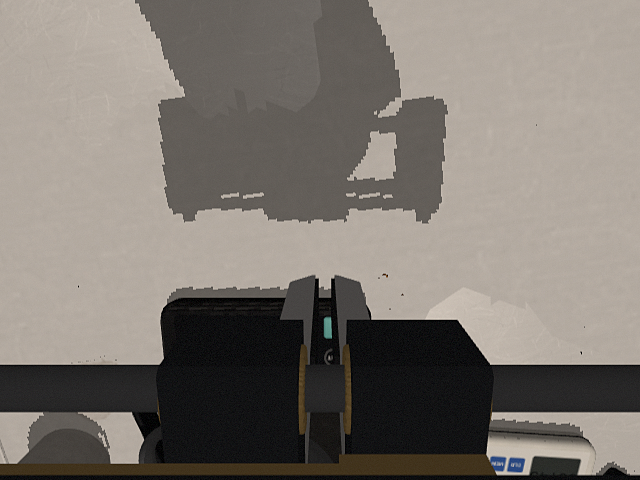

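The key at (328,327) shows between the closing fingers. The side and scene views agree on its position in the stand frame, about (-80, 46) mm.

Request:
{"name": "carry_out", "arguments": {"commands": [[0, [-0.025, 0.004, 0], [0, 0, 0]], [0, [-0.024, 0.003, 0], [0, 0, 0]], [0, [0, 0, 0], [0, 0, 0]], [0, [0, 0, 0.03], [0, 0, 0]], [0, [0, 0, 0.03], [0, 0, 0]]]}}

```text
t: 11.0
position: [0.6428, 0.1327, 0.0364]
ee_rot: [[-0.99, 0.141, 0.002], [0.141, 0.99, 0.001], [-0.001, 0.001, -1.0]]
force: [0.3, -0.4, -0.7]
width: 0.004
gripper_force: 0.0
```

Request:
{"name": "carry_out", "arguments": {"commands": [[0, [0, 0, 0.006], [0, 0, 0]], [0, [0, 0, 0.002], [0, 0, 0]], [0, [0, 0, 0.001], [0, 0, 0]], [0, [0, 0, 0], [0, 0, 0]]]}}

```text
t: 11.4
position: [0.6432, 0.1328, 0.0288]
ee_rot: [[-0.99, 0.14, 0.002], [0.14, 0.99, 0.0], [-0.002, 0.001, -1.0]]
force: [0.8, 0.0, -0.4]
width: 0.004
gripper_force: 0.0
```

```bash
python3 -c "
from h import *
tool(); p,*_=grab('side'); save('side6',cv2.resize(p[220:380,220:420],(800,640))[:600])"
```

```text
t 11.4 pos [0.6432 0.1328 0.0288] stand mm [[-79.7  47.1]] tool-y angle rel stand+90: -0.17 zax [ 0.002  0.    -1.   ] F [ 0.8  0.  -0.4] w 0.004
```

View pics/side6.png

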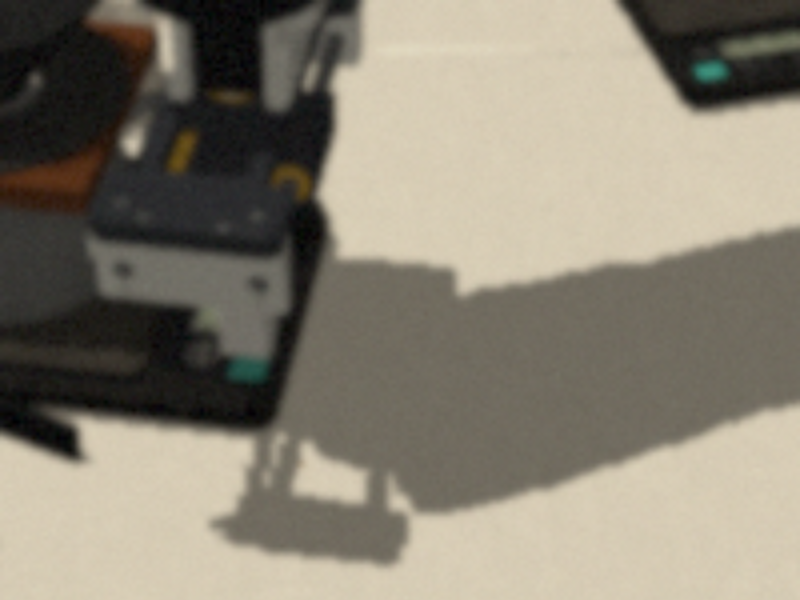

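The fingertip hovers right over the turquoise key at crop (248,368), so I press in small steps.

Request:
{"name": "carry_out", "arguments": {"commands": [[0, [0, 0, 0.003], [0, 0, 0]], [0, [0, 0, 0.002], [0, 0, 0]], [0, [0, 0, 0.001], [0, 0, 0]], [0, [0, 0, 0.001], [0, 0, 0]]]}}

```text
t: 11.85
position: [0.6428, 0.1327, 0.0207]
ee_rot: [[-0.99, 0.14, 0.001], [0.14, 0.99, 0.0], [-0.0, 0.0, -1.0]]
force: [0.4, -0.7, 9.4]
width: 0.006
gripper_force: 4.8
```

Request:
{"name": "carry_out", "arguments": {"commands": [[0, [0, 0, 0.001], [0, 0, 0]], [0, [0, 0, 0.0005], [0, 0, 0]], [0, [0, 0, 0], [0, 0, 0]]]}}

```text
t: 12.15
position: [0.643, 0.1327, 0.0204]
ee_rot: [[-0.99, 0.14, 0.001], [0.14, 0.99, 0.0], [-0.001, 0.0, -1.0]]
force: [-6.2, -2.2, 21.4]
width: 0.002
gripper_force: 10.4
```

The key bottomed out at 21 N (z = 20.4 mm), so I release it.

Request:
{"name": "carry_out", "arguments": {"commands": [[0, [0, 0, -0.003], [0, 0, 0]], [0, [0, 0, -0.01], [0, 0, 0]], [0, [0, 0, -0.03], [0, 0, 0]], [0, [0.02, 0, -0.03], [0, 0, 0]], [0, [0.045, 0, -0.01], [0, 0, 0]]]}}

```text
t: 12.65
position: [0.5807, 0.1417, 0.1047]
ee_rot: [[-0.99, 0.142, 0.004], [0.142, 0.99, 0.001], [-0.004, 0.002, -1.0]]
force: [-0.4, 1.6, 0.9]
width: 0.005
gripper_force: 0.0
```

Request:
{"name": "carry_out", "arguments": {"commands": [[0, [0.045, 0, -0.03], [0, 0, 0]], [0, [0.03, 0, -0.03], [0, 0, 0]], [0, [0, 0, 0], [0, 0, 0]], [0, [0, 0, 0], [0, 0, 0]]]}}

```text
t: 13.05
position: [0.5075, 0.1519, 0.1609]
ee_rot: [[-0.99, 0.14, 0.002], [0.14, 0.99, 0.0], [-0.002, 0.001, -1.0]]
force: [0.7, 0.2, 0.3]
width: 0.005
gripper_force: 0.0
```

```bash
python3 -c "
from h import *
tool(); save('side7',scale('side')); scale('scene'); scale('wrist')
p,d,K,T=grab('scene'); P=cloud(d,K,T); S=st(P.reshape(-1,3)).reshape(480,640,2); Z=P[...,2]
m=(Z>.076)&(Z<.0845)&(abs(S[...,1])<80)&(S[...,0]<110)&(S[...,0]>-60)&(p.max(2)<140)&(abs(p[...,0].astype(int)-p[...,2])<20)
q=S[m]; print('rim',m.sum(),cv2.minEnclosingCircle(q.astype(np.float32)),q.min(0),q.max(0))"
```

```text
t 13.05 pos [0.5075 0.1519 0.1609] stand mm [[-216.8   47.4]] tool-y angle rel stand+90: -0.14 zax [ 0.002  0.    -1.   ] F [0.7 0.2 0.3] w 0.005
side key [-79.8  45.7] rect [-47.    1.3] [134.5  93.1] 89.58
scene key [-80.8  46.8] rect [-48.1   2.2] [ 96.2 135.8] 0.13
wrist key [nan nan] rect [-37.8  45.3] [11.1 47.8] 89.72
rim 299 ((41.50562286376953, -6.518882751464844), 84.83226013183594) [-26.17962597 -58.15656088] [109.42687138  49.19729007]h.py:23: RuntimeWarning: Mean of empty slice.
  uv=np.argwhere(m)[:,::-1].mean(0); k=st(ray(uv,K,T,.0235))[0]
  ret = um.true_divide(
```

View pics/side7.png

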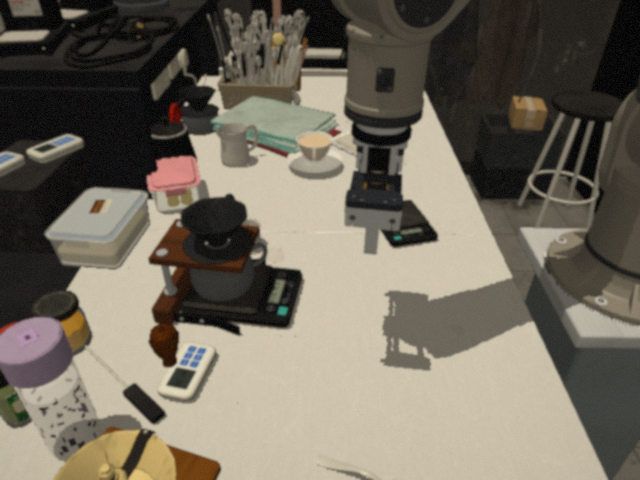

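The scale is home with the carafe under the board and the key up. I do a quick circle fit of the carafe's axis before handing in.

```bash
python3 -c "
from h import *
from scipy.optimize import least_squares
for n in ('side','scene'):
    p,d,K,T=grab(n); P=cloud(d,K,T); S=st(P.reshape(-1,3)).reshape(480,640,2); Z=P[...,2]
    m=(d>0)&(Z>.04)&(Z<.075)&(abs(S[...,1])<62)&(S[...,0]<95)&(S[...,0]>-25)&(S[...,1]>-30)&(abs(p[...,0].astype(int)-p[...,2])<20)
    q=S[m]; r=least_squares(lambda c:np.hypot(*(q-c).T)-54,[36,0],loss='soft_l1',f_scale=2); print(n,len(q),r.x,np.median(abs(r.fun)))"
```

```text
side 1066 [36.59549862 -3.04803238] 0.7737148488703696
scene 877 [36.3103658  -3.58231487] 1.246119673130785
```

```bash
python3 -c "
from bench import ctrl
print(ctrl.finish_job())"
```

```text
the job is handed in; nothing more can be done
None
```

I handed the job in: the scale is against the stops, the carafe axis measures about 3–4 mm off the dripper's line (limit 15 mm), and the tare key was pressed to the bottom at about 21 N and released; the hand-in returned no verdict.

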